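# Cap and rack the spray cans by height

### The arm

A 6-joint arm with a two-finger parallel gripper is mounted at the origin on the work surface. World frame = base frame: x ahead of the robot, y to its left, z up, the work surface at z = 0. Lengths are in mm, angles in rad, forces in N, time in s.
With the tool pointing down it reaches from about 350 to 875 mm from the base axis. Payload 4.2 kg.
Tool frame: the origin (TCP) lies midway between the tips of the shut fingers; the grasp point (between the pads) lies manip.hold_point_z behind it (manip.hold_point_z is the distance from the TCP to the grasp point, in mm); z points along the fingers, y is the line along which they close (so a half turn about z gives the same grasp; the last joint's range is limited). The gripper opens to 85 mm and grips with 20 to 120 N. Pads are 22 mm wide; open, the fingers measure 114 mm over their backs; the gripper's body (76 mm by 85 mm) begins 54 mm behind the grasp point. The pads swing forward as they close: fully open they stand 13 mm farther back than shut.
Start: joints at [-1.073, 0.385, 0.008, 0, -1.194, -0.259], TCP at [147.853, -607.239, 231.312] pointing down, gripper open.
Joint ranges: [-3.14, 3.14], [-1.21, 2.06], [-1.07, 1.41], [-3.16, 2.05], [-2.99, -0.16], [-3.1, 3.1]. Speed limits (rad/s): [2.79, 2.79, 3.14, 3.14, 3.14, 3.14].

### API

Orientations are given as a rotation vector (axis times angle).
In Python, from cell import manip gives the robot as it stands.
- The arm moves only by the tool jog_arm, never from a script. Its argument "commands" is a list of rows, each an object with "dr": the turn, a rotation vector about the world's x, y, z in degrees, a list of three; "offset": the shift along the world's x, y, z in m, a list of three; "fingers": the closure, from 0 (fully open) to 1 (shut). A call has 1 to 8 rows; each row shifts and turns the commanded pose from where the row before left it; what a row does not reach is not made up. A row lasts 1/10 s, in which the tool goes at most 50 mm and 8.59 degrees, less where a joint would pass 70% of its speed; a pose out of reach is approached as far as the arm can. A call with a gripper value outside its range is refused whole. The fingers move at their own pace and stop on an object; "newtons" is the grip in N (left out, the last holds). Time passes only in rows, so rows that do not move let the fingers close. It gives the time, the measured TCP pose, the force, the opening and the grip force at its end, in the units of the state.
- manip.state(): the state, without advancing time (a new reading comes with each control period).
- manip.read_camera(name): name is "scene" or "top" or "wrist"; returns the picture (420x560x3 uint8, red, green, blue); there is no depth.
- manip.camera_info(name): a dict with "fov_y" (degrees; the focal length in pixels is half the picture's height over the tangent of half this angle, whatever the lens; pixels are square), "cx", "cy" (the principal point, pixels), "extrinsics" (4x4, takes a point from world to camera coordinates); the wrist camera has in their place "T_tool_cam" (4x4, takes a point from camera to tool coordinates, whose origin is the TCP and whose axes are the flange's). Camera axes: x right, y up, looking along -z (the intrinsics and any distortion apply to the point x, -y, -z); pixel columns grow to the right and rows downward; lengths in mm; the calibration is good to about 2 mm. A picture is of the moment at which its call begins: read the wrist's pose just before it. camera_info takes no time and is no camera call.
- manip.sign_off(): hands the job in; it is judged then, once.
Trained networks look in the newest picture that a camera, given by its name, has taken for a name from the list of things; names that differ only in an ending like _2 or _b are one class to them, and where a whole thing is asked for, a point or a joint stands for the part that bears it (a point fixed in the world has none). Each returns a list of dicts, best first, with "p" (0 to 1); they miss things now and then, are a little off and sometimes report something else, mostly with a low value. They report only what shows in the picture. A call takes as long as a camera call. They do not tell look-alikes from the thing itself.
- manip.spot_in(camera, query): "box" ([centre column, centre row, width, height] in pixels, round what is visible of it).
- manip.trace(camera, query): "pixels" (420x560 bool, what is visible of it) and "box" ([centre column, centre row, width, height] in pixels, round what is visible of it).
The state is a dict: "t": time; "q": joint angles; "qvel": joint speeds; "joint_efforts": joint torques, N m; "position": TCP position; "tool_rot": TCP orientation; "ft_force": force on the tool from outside, world axes, zero at the start; "ft_torque": the same for the moment, N m; "gripper_width": finger opening in mm; "grip_force": force on a finger pad.
Only numpy, scipy, OpenCV 4.12 (cv2) and the standard library are available. Lean on these libraries where they do the work, as an engineer would, in place of code of your own. Each camera call takes 0.05 s, during which the arm holds its last target. There are 200 camera calls.

### The job

Put the spray cans away: push the half-raised cap of every can fully home, always before you lift that can, then stand the cans upright in the two plywood row trays, the short cans in the tray with the low end panels and the tall cans in the tray with the high end panels. Leave everything else on the bench where it is.

Things in the scene. Friction and masses are not known exactly. Their poses are not given: they have to be found in the camera images.
- can0: short spray can, may be absent: upright grey steel cylinder 50 mm in diameter and 68 mm high, about 0.2 kg, weight low down; on it a white cap 42 mm in diameter and 22 mm high, so 90 mm overall with the cap home. Origin at the centre of its underside, z up along its axis.
- can0_cap (a joint): how far this can's cap stands up from its fully home place, in m: 0 home (cap rests on the can's shoulder), up to 0.018 (captive, cannot come off). Slides along the can's axis with a stiff friction fit: about 7 N moves it, and it stays where left. Starts 8 to 16 mm up; push it straight down on its middle.
- can1: short spray can, may be absent: upright grey steel cylinder 50 mm in diameter and 68 mm high, about 0.2 kg, weight low down; on it a white cap 42 mm in diameter and 22 mm high, so 90 mm overall with the cap home. Origin at the centre of its underside, z up along its axis.
- can1_cap (a joint): how far this can's cap stands up from its fully home place, in m: 0 home (cap rests on the can's shoulder), up to 0.018 (captive, cannot come off). Slides along the can's axis with a stiff friction fit: about 7 N moves it, and it stays where left. Starts 8 to 16 mm up; push it straight down on its middle.
- can2: short spray can, may be absent: upright grey steel cylinder 50 mm in diameter and 68 mm high, about 0.2 kg, weight low down; on it a white cap 42 mm in diameter and 22 mm high, so 90 mm overall with the cap home. Origin at the centre of its underside, z up along its axis.
- can2_cap (a joint): how far this can's cap stands up from its fully home place, in m: 0 home (cap rests on the can's shoulder), up to 0.018 (captive, cannot come off). Slides along the can's axis with a stiff friction fit: about 7 N moves it, and it stays where left. Starts 8 to 16 mm up; push it straight down on its middle.
- can3: tall spray can, may be absent: upright grey steel cylinder 50 mm in diameter and 108 mm high, about 0.2 kg, weight low down; on it a white cap 42 mm in diameter and 22 mm high, so 130 mm overall with the cap home. Origin at the centre of its underside, z up along its axis.
- can3_cap (a joint): how far this can's cap stands up from its fully home place, in m: 0 home (cap rests on the can's shoulder), up to 0.018 (captive, cannot come off). Slides along the can's axis with a stiff friction fit: about 7 N moves it, and it stays where left. Starts 8 to 16 mm up; push it straight down on its middle.
- can4: tall spray can, may be absent: upright grey steel cylinder 50 mm in diameter and 108 mm high, about 0.2 kg, weight low down; on it a white cap 42 mm in diameter and 22 mm high, so 130 mm overall with the cap home. Origin at the centre of its underside, z up along its axis.
- can4_cap (a joint): how far this can's cap stands up from its fully home place, in m: 0 home (cap rests on the can's shoulder), up to 0.018 (captive, cannot come off). Slides along the can's axis with a stiff friction fit: about 7 N moves it, and it stays where left. Starts 8 to 16 mm up; push it straight down on its middle.
- can5: tall spray can, may be absent: upright grey steel cylinder 50 mm in diameter and 108 mm high, about 0.2 kg, weight low down; on it a white cap 42 mm in diameter and 22 mm high, so 130 mm overall with the cap home. Origin at the centre of its underside, z up along its axis.
- can5_cap (a joint): how far this can's cap stands up from its fully home place, in m: 0 home (cap rests on the can's shoulder), up to 0.018 (captive, cannot come off). Slides along the can's axis with a stiff friction fit: about 7 N moves it, and it stays where left. Starts 8 to 16 mm up; push it straight down on its middle.
- low_tray: plywood row tray fixed to the bench, for short cans, told by its 45 mm high end panels (8 mm thick, at its two short ends). 256 x 76 mm outside, its long way along its x axis; inside 240 x 66 mm; floor 6 mm above the bench; the long sides are low, 20 mm high. Takes three cans in a row, for instance at x = -75, 0, 75 mm on its centre line. Origin at the centre of its underside.
- high_tray: plywood row tray fixed to the bench, for tall cans, told by its 85 mm high end panels (8 mm thick, at its two short ends). 256 x 76 mm outside, its long way along its x axis; inside 240 x 66 mm; floor 6 mm above the bench; the long sides are low, 20 mm high. Takes three cans in a row, for instance at x = -75, 0, 75 mm on its centre line. Origin at the centre of its underside.
- balsa_strip: bystander, not part of the job: balsa strip 10 x 160 x 8 mm, loose, lying among the cans; origin at the centre of its underside.
- tape_roll: bystander, not part of the job: cardboard-coloured tape roll 84 mm across, 24 mm high; loose; origin at underside centre.
- sanding_block: bystander, not part of the job: cork sanding block 60 x 100 x 30 mm; loose; origin at underside centre.
- screwdriver: bystander, not part of the job: screwdriver lying beyond the cans; loose; origin at the centre of its underside.
- glue: bystander, not part of the job: glue bottle 44 mm across, 100 mm high; loose; origin at underside centre.
- mug: bystander, not part of the job: white mug 76 mm across, 85 mm high; loose; origin at underside centre.
Not all that is in view belongs to the job. Leave any purple or red look-alike of the can3 alone.

How it is judged:
By the outcome, as a careful person would: the job done as asked, in the order asked, and still so for the second after the job is handed in, with the robot touching nothing.
Of can0, can1, can2, can3, can4, can5 only 4 to 5 are there at a start; the rules pass over those that are not, and their reading is None.
At some moment in a run one of can0, can1, can2, can3, can4, can5 may be knocked a few centimetres aside while the robot is not near it.
Once in a run the grip may slacken for a moment while it holds something.
It also fails if it takes over 210 s, if anything falls off the work surface, if the arm or the gripper's body presses on something with over 40 N, if the wrist force passes 120 N, or if a joint passes its speed limit or range.

## Working session

There is one attempt and no reset: what is moved stays moved. The work goes in short steps, Python scripts to look and compute and a tool call to move; the robot and the scene stay as the last step left them, time stands still between calls to the robot, and variables do not carry over. Pictures are saved under pics/ and viewed, at most 14 in all, crops included, and the job is handed in when it is done.

Besides the shell and the picture viewer there is one more tool, called after "Call:" by a JSON object that holds its "api" and its "payload". jog_arm: Moves the arm, as the interface text tells. Its arguments: {"type":"object","properties":{"commands":{"type":"array"},"newtons":{"type":"number"}},"required":["commands"]}

```bash
mkdir -p pics; cat > h.py <<'E'
import numpy as np, cv2
from cell import manip
from scipy.spatial.transform import Rotation as R
def save(n,im): cv2.imwrite(f'pics/{n}.png',cv2.cvtColor(im,cv2.COLOR_RGB2BGR))
E
ls; python3 - <<'E'
from h import *
s=manip.state();print(s); print(manip.hold_point_z)
for c in('scene','top','wrist'):
    print(c,manip.camera_info(c))
a=manip.read_camera('scene');b=manip.read_camera('top')
save('scene0',a);save('top0',b)
for c in('scene','top'):
  for q in('can0','can3','low_tray','high_tray'):
    print(c,q,[(np.round(d['box']).tolist(),round(d['p'],2)) for d in manip.spot_in(c,q)])
E
```

```text
h.py
pics
{'t': 0.0, 'q': array([-1.07341644e+00,  3.85560713e-01,  6.57353692e-03, -4.59165239e-04,
       -1.19400698e+00, -2.58601636e-01]), 'qvel': array([ 0.00034406,  0.00223093, -0.00124663, -0.00045146, -0.00172459,
        0.00060758]), 'joint_efforts': array([ 3.31687324e-04, -3.92285979e+01,  1.88401061e+01,  4.18622196e+00,
       -4.69707666e-03,  8.44286433e-06]), 'position': array([ 147.68258323, -606.67935583,  230.20453343]), 'tool_rot': array([ 0.37386783, -3.11884775, -0.00345558]), 'ft_force': array([-0.56655839,  0.1688886 , -0.14515838]), 'ft_torque': array([-0.05129373, -0.01303698,  0.02461217]), 'grip_force': 0.0, 'gripper_width': 84.99211527282863}
18.700000000000003
scene {'fov_y': 46.346255714024245, 'cx': 282.09463236473414, 'cy': 208.2286668890695, 'extrinsics': array([[ 5.88240330e-01,  8.08675053e-01, -4.23945505e-03,
        -3.66796837e+02],
       [-6.28835583e-01,  4.60706480e-01,  6.26350820e-01,
         2.78694039e+02],
       [ 5.08467427e-01, -3.65778893e-01,  7.79529780e-01,
        -1.44241927e+03],
       [ 0.00000000e+00,  0.00000000e+00, 
[... 1918 characters left out ...]
, 22.0], 0.76), ([155.0, 212.0, 30.0, 22.0], 0.7), ([348.0, 261.0, 19.0, 17.0], 0.68), ([152.0, 181.0, 31.0, 22.0], 0.64), ([255.0, 253.0, 23.0, 24.0], 0.63), ([258.0, 210.0, 18.0, 17.0], 0.53)]
top can3 [([182.0, 150.0, 28.0, 28.0], 0.83), ([355.0, 211.0, 20.0, 18.0], 0.78), ([308.0, 251.0, 21.0, 16.0], 0.76), ([209.0, 171.0, 22.0, 22.0], 0.76), ([155.0, 212.0, 30.0, 22.0], 0.7), ([348.0, 261.0, 19.0, 17.0], 0.68), ([152.0, 181.0, 31.0, 22.0], 0.64), ([255.0, 253.0, 23.0, 24.0], 0.63), ([258.0, 210.0, 18.0, 17.0], 0.53)]
top low_tray [([202.0, 245.0, 39.0, 89.0], 0.56), ([306.0, 250.0, 20.0, 15.0], 0.56), ([350.0, 259.0, 13.0, 14.0], 0.48)]
top high_tray [([422.0, 234.0, 54.0, 92.0], 0.81)]
```

View pics/scene0.png

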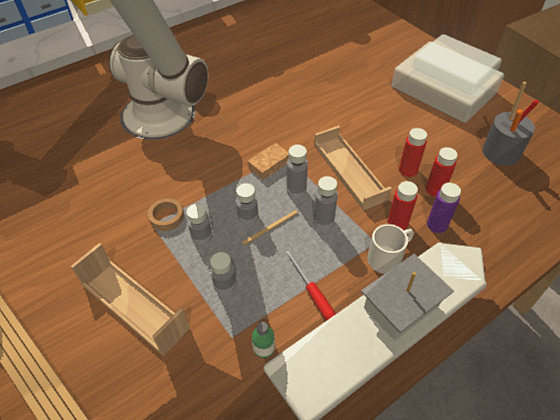

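View pics/top0.png

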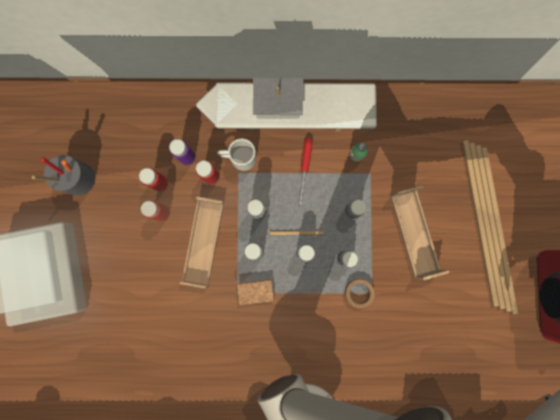

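The five grey cans on the mat are the job: top view (256,209), (253,253), (307,254), (349,260), (358,209). In the scene view they are at (327,200), (297,170), (247,203), (200,222) and (222,270). The red and purple ones at upper left in the top view are look-alikes. I'll enlarge to confirm the cans and tray panels.

```bash
python3 - <<'E'
import cv2
a=cv2.imread('pics/scene0.png')[125:365,70:400];b=cv2.imread('pics/top0.png')[180:300,175:455]
cv2.imwrite('pics/scene0c.png',cv2.resize(a,None,fx=2.4,fy=2.4,interpolation=cv2.INTER_CUBIC))
cv2.imwrite('pics/top0c.png',cv2.resize(b,None,fx=2.8,fy=2.8,interpolation=cv2.INTER_CUBIC))
E
```

```text
(no output)
```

View pics/scene0c.png

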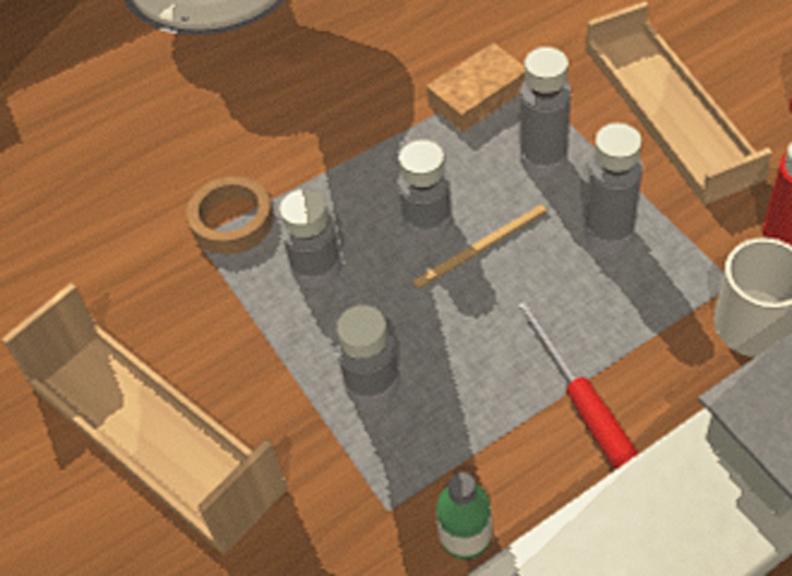

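View pics/top0c.png

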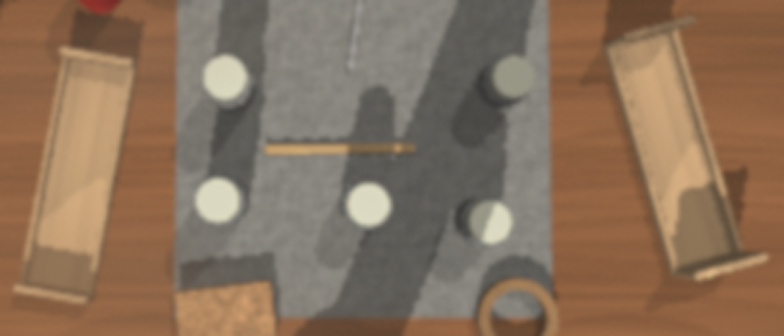

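The crop confirms it. The tall cans are the two at left in the top view, the three others are short, the low tray is at left (+y) and the high tray at right (−y).

```bash
cat >> h.py <<'E'
def ray(cam,uv,tool=None):
    i=manip.camera_info(cam); f=210/np.tan(np.radians(i['fov_y']/2))
    d=np.array([(uv[0]-i['cx'])/f,-(uv[1]-i['cy'])/f,-1.])
    if cam=='wrist':
        p,rv=tool; T=np.eye(4);T[:3,:3]=R.from_rotvec(rv).as_matrix();T[:3,3]=p; T=T@i['T_tool_cam']
    else: T=np.linalg.inv(i['extrinsics'])
    return T[:3,3],T[:3,:3]@d
def tri(rs):
    A=0;b=0
    for o,d in rs:
        d=d/np.linalg.norm(d);M=np.eye(3)-np.outer(d,d);A=A+M;b=b+M@o
    x=np.linalg.solve(A,b);return x,[float(np.linalg.norm(np.cross(x-o,d/np.linalg.norm(d)))) for o,d in rs]
def atz(r,z): o,d=r; return o+d*(z-o[2])/d[2]
def proj(cam,P):
    i=manip.camera_info(cam); f=210/np.tan(np.radians(i['fov_y']/2)); c=i['extrinsics']@np.append(P,1)
    return np.array([i['cx']-f*c[0]/c[2],i['cy']+f*c[1]/c[2]])
E
python3 - <<'E'
from h import *
S=lambda u,v:(70+u/2.4,125+v/2.4); T=lambda u,v:(175+u/2.8,180+v/2.8)
for n,s,t in [('T1',(618,140),(226,77)),('T2',(546,62),(218,199)),('S1',(421,156),(369,204)),('S2',(302,206),(490,220)),('S3',(361,324),(513,77)),
 ('low far a',(705,183),(132,59)),('low far b',(770,152),(62,49)),('low near a',(588,25),(90,300)),('low near b',(645,5),(15,289)),
 ('hi far a',(205,512),(695,20)),('hi far b',(277,447),(608,42)),('hi near a',(8,340),(767,258)),('hi near b',(72,287),(683,274))]:
    # try both pairings visually: print
    x,e=tri([ray('scene',S(*s)),ray('top',T(*t))]);print(n,x.round(1),np.round(e,1), atz(ray('top',T(*t)),45 if 'low' in n else 85).round(0))
E
```

```text
T1 [598.8 139.5 140.8] [2.2 2.2] [603. 141.  85.]
T2 [482.1 145.8 144.3] [1.7 1.7] [481. 148.  85.]
S1 [477.5   0.6 100.5] [2. 2.] [476.  -2.  85.]
S2 [ 461.4 -119.5   96.9] [1. 1.] [ 461. -122.   85.]
S3 [ 603.3 -143.5   96.5] [1.7 1.7] [ 604. -147.   85.]
low far a [627.  242.   33.5] [0.2 0.2] [626. 241.  45.]
low far b [638.2 315.9  40.8] [2.4 2.4] [636. 313.  45.]
low near a [380.1 283.3  41. ] [2.9 2.9] [379. 280.  45.]
low near b [390.3 359.9  37.5] [1.8 1.8] [390. 357.  45.]
hi far a [ 665.3 -331.    74.7] [4.5 4.5] [ 662. -332.   85.]
hi far b [ 642.6 -251.3   56.8] [0.8 0.8] [ 639. -243.   85.]
hi near a [ 424.5 -396.4   78.9] [3.6 3.6] [ 423. -398.   85.]
hi near b [ 404.8 -321.9   72.5] [4.7 4.7] [ 407. -313.   85.]
```

Call:
{"api": "jog_arm", "payload": {"commands": [{"dr": [0,0,-7.7],"offset": [0.035,0.035,0],"fingers": 1},{"dr": [0,0,-7.7],"offset": [0.035,0.035,0],"fingers": 1},{"dr": [0,0,-7.8],"offset": [0.035,0.035,0],"fingers": 1},{"dr": [0,0,0],"offset": [0.035,0.035,0],"fingers": 1},{"dr": [0,0,0],"offset": [0.035,0.035,0],"fingers": 1},{"dr": [0,0,0],"offset": [0.035,0.035,0],"fingers": 1},{"dr": [0,0,0],"offset": [0.035,0.035,0],"fingers": 1}], "newtons": 40}}

```text
t: 1.2
position: [393.1, -361.7, 231.7]
tool_rot: [0.254, 3.131, -0.001]
ft_force: [0.7, -0.6, 0.2]
gripper_width: -0.0
grip_force: 0.0
```

Call:
{"api": "jog_arm", "payload": {"commands": [{"dr": [0,0,0],"offset": [0.035,0.035,0],"fingers": 1},{"dr": [0,0,0],"offset": [0.035,0.035,0],"fingers": 1},{"dr": [0,0,0],"offset": [0.035,0.035,0],"fingers": 1},{"dr": [0,0,0],"offset": [0.035,0.035,0],"fingers": 1},{"dr": [0,0,0],"offset": [0.035,0.035,0],"fingers": 1},{"dr": [0,0,0],"offset": [0.035,0.035,0],"fingers": 1},{"dr": [0,0,0],"offset": [0,0.01,-0.01],"fingers": 1},{"dr": [0,0,0],"offset": [0,0,0],"fingers": 1}]}}

```text
t: 2.0
position: [601.3, -141.5, 219.2]
tool_rot: [-0.25, -3.128, -0.001]
ft_force: [-0.6, -0.7, -1.3]
gripper_width: -0.3
grip_force: 0.0
```

```bash
cat >> h.py <<'E'
def wl(name=None):
    s=manip.state();im=manip.read_camera('wrist');tool=(s['position'],s['tool_rot'])
    if name: save(name,im)
    return im,tool
E
python3 - <<'E'
from h import *
im,t=wl('w1')
for d in manip.trace('wrist','can0'): print(np.round(d['box']),round(d['p'],2))
def wproj(P):
    i=manip.camera_info('wrist'); f=210/np.tan(np.radians(i['fov_y']/2))
    T=np.eye(4);T[:3,:3]=R.from_rotvec(t[1]).as_matrix();T[:3,3]=t[0];c=np.linalg.inv(T@i['T_tool_cam'])@np.append(P,1)
    return np.array([i['cx']-f*c[0]/c[2],i['cy']+f*c[1]/c[2]])
print(wproj([603.3,-143.5,98]).round(), wproj([603.3,-143.5,0]).round())
E
```

```text
[274.  38.  58.  75.] 0.96
[276. 198.  59.  65.] 0.92
[419.  37. 100.  72.] 0.88
[530. 146.  58.  52.] 0.7
[536.  25.  48.  50.] 0.65
[274. 205.] [274. 182.]
```

View pics/w1.png

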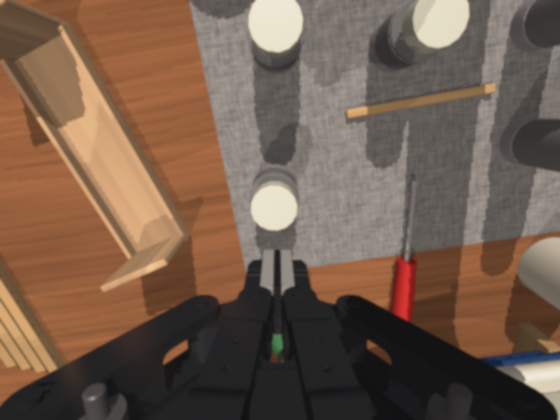

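The wrist view shows short can S3's cap at (274,207), where (274,205) was predicted, so the estimate is good to about 1 mm. Pushing its cap now.

Call:
{"api": "jog_arm", "payload": {"commands": [{"dr": [0,0,0],"offset": [0.002,-0.002,-0.045],"fingers": 1},{"dr": [0,0,0],"offset": [0,0,-0.045],"fingers": 1},{"dr": [0,0,0],"offset": [0,0,-0.015],"fingers": 1},{"dr": [0,0,0],"offset": [0,0,-0.006],"fingers": 1},{"dr": [0,0,0],"offset": [0,0,-0.006],"fingers": 1},{"dr": [0,0,0],"offset": [0,0,-0.005],"fingers": 1},{"dr": [0,0,0],"offset": [0,0,-0.005],"fingers": 1},{"dr": [0,0,0],"offset": [0,0,0],"fingers": 1}]}}

```text
t: 2.9
position: [604.7, -145.9, 96.0]
tool_rot: [0.254, 3.128, -0.001]
ft_force: [-0.3, -1.0, 2.7]
gripper_width: -0.0
grip_force: 1.5
```

Call:
{"api": "jog_arm", "payload": {"commands": [{"dr": [0,0,0],"offset": [-0.001,0.001,-0.004],"fingers": 1},{"dr": [0,0,0],"offset": [0,0,-0.003],"fingers": 1},{"dr": [0,0,0],"offset": [0,0,0],"fingers": 1}]}}

```text
t: 3.2
position: [604.8, -145.3, 90.2]
tool_rot: [0.252, 3.126, -0.002]
ft_force: [-0.9, -3.2, 7.5]
gripper_width: -0.1
grip_force: 3.4
```

Call:
{"api": "jog_arm", "payload": {"commands": [{"dr": [0,0,0],"offset": [0,0,-0.002],"fingers": 1},{"dr": [0,0,0],"offset": [0,0,-0.001],"fingers": 1},{"dr": [0,0,0],"offset": [0,0,0],"fingers": 1}]}}

```text
t: 3.5
position: [605.1, -145.8, 90.0]
tool_rot: [0.251, 3.125, -0.004]
ft_force: [-4.5, -2.5, 18.4]
gripper_width: -0.1
grip_force: 8.9
```

Home: force rose to 18 N with the tip at z=90. Opening above the can.

Call:
{"api": "jog_arm", "payload": {"commands": [{"dr": [0,0,0],"offset": [-0.001,0.002,0.035],"fingers": 0},{"dr": [0,0,0],"offset": [0,0,0.01],"fingers": 0},{"dr": [0,0,0],"offset": [0,0,0],"fingers": 0},{"dr": [0,0,0],"offset": [0,0,0],"fingers": 0},{"dr": [0,0,0],"offset": [0,0,0],"fingers": 0},{"dr": [0,0,0],"offset": [0,0,0],"fingers": 0}]}}

```text
t: 4.1
position: [601.2, -142.3, 127.9]
tool_rot: [-0.254, -3.129, 0.0]
ft_force: [-0.3, -0.0, -0.2]
gripper_width: 84.8
grip_force: 0.0
```

```bash
cat >> h.py <<'E'
def caps(est):
    """re-measure can tops (x,y) at known height from top camera; est: name->(x,y,z)"""
    im=manip.read_camera('top'); g=cv2.cvtColor(im,cv2.COLOR_RGB2HSV)
    bx=[d for d in manip.spot_in('top','can0')]
    for n,P in est.items():
        uv=proj('top',np.array(P,float)); b=min(bx,key=lambda d:np.hypot(*(np.array(d['box'][:2])-uv)))
        print(n,P,'pred',uv.round(),'box',np.round(b['box']),'at top z',atz(ray('top',b['box'][:2]),P[2]-15).round())
E
python3 - <<'E'
from h import *
caps({'T1':(599,140,141),'T2':(482,146,144),'S1':(477,0,100),'S2':(461,-120,97)})
print(manip.state()['gripper_width'],manip.state()['position'])
E
```

```text
T1 (599, 140, 141) pred [255. 207.] box [259. 210.  15.  18.] at top z [592. 129. 126.]
T2 (482, 146, 144) pred [252. 251.] box [255. 252.  19.  17.] at top z [479. 139. 129.]
S1 (477, 0, 100) pred [306. 253.] box [349. 261.  20.  16.] at top z [ 454. -119.   85.]
S2 (461, -120, 97) pred [350. 259.] box [349. 261.  20.  16.] at top z [ 454. -120.   82.]
85.4205726339878 [ 601.50622436 -142.30540804  128.29017765]
```

Call:
{"api": "jog_arm", "payload": {"commands": [{"dr": [0,0,0],"offset": [0.001,-0.001,-0.045],"fingers": 0},{"dr": [0,0,0],"offset": [0,0,-0.04],"fingers": 0},{"dr": [0,0,0],"offset": [0,0,-0.015],"fingers": 0},{"dr": [0,0,0],"offset": [0,0,0],"fingers": 0},{"dr": [0,0,0],"offset": [0,0,0],"fingers": 0.7},{"dr": [0,0,0],"offset": [0,0,0],"fingers": 1},{"dr": [0,0,0],"offset": [0,0,0],"fingers": 1},{"dr": [0,0,0],"offset": [0,0,0],"fingers": 1}], "newtons": 40}}

```text
t: 5.0
position: [604.3, -143.4, 31.3]
tool_rot: [0.253, 3.127, 0.0]
ft_force: [-0.4, -0.4, 3.2]
gripper_width: 49.1
grip_force: 41.8
```

Call:
{"api": "jog_arm", "payload": {"commands": [{"dr": [0,0,0],"offset": [0,0,0.03],"fingers": 1},{"dr": [0,0,0],"offset": [0,0,0.045],"fingers": 1},{"dr": [0,0,0],"offset": [0,0,0.045],"fingers": 1},{"dr": [0,0,0],"offset": [0,0,0.04],"fingers": 1},{"dr": [0,0,0],"offset": [0,0,0.01],"fingers": 1},{"dr": [0,0,0],"offset": [0,0,0],"fingers": 1}], "newtons": 50}}

```text
t: 5.6
position: [603.4, -143.1, 201.3]
tool_rot: [0.254, 3.127, 0.002]
ft_force: [0.2, 0.4, -1.8]
gripper_width: 48.7
grip_force: 52.2
```

Call:
{"api": "jog_arm", "payload": {"commands": [{"dr": [0,0,0],"offset": [-0.0025,0.03,0],"fingers": 1},{"dr": [0,0,0],"offset": [-0.0025,0.045,0],"fingers": 1},{"dr": [0,0,0],"offset": [-0.0025,0.045,0],"fingers": 1},{"dr": [0,0,0],"offset": [-0.0025,0.045,0],"fingers": 1},{"dr": [0,0,0],"offset": [-0.0025,0.045,0],"fingers": 1},{"dr": [0,0,0],"offset": [-0.0025,0.045,0],"fingers": 1},{"dr": [0,0,0],"offset": [-0.0025,0.045,0],"fingers": 1}]}}

```text
t: 6.3
position: [583.4, 158.0, 196.2]
tool_rot: [-0.255, -3.126, 0.004]
ft_force: [1.0, -0.2, -2.0]
gripper_width: 48.9
grip_force: 52.4
```

Call:
{"api": "jog_arm", "payload": {"commands": [{"dr": [0,0,0],"offset": [-0.0025,0.045,0],"fingers": 1},{"dr": [0,0,0],"offset": [-0.0025,0.045,0],"fingers": 1},{"dr": [0,0,0],"offset": [0,0.025,0],"fingers": 1},{"dr": [0,0,0],"offset": [0,0.01,0],"fingers": 1},{"dr": [0,0,0],"offset": [0,0,0],"fingers": 1},{"dr": [0,0,0],"offset": [0,0,0],"fingers": 1}]}}

```text
t: 6.9
position: [579.7, 280.5, 197.7]
tool_rot: [-0.255, -3.129, 0.003]
ft_force: [0.3, -1.3, -2.2]
gripper_width: 49.4
grip_force: 38.2
```

```bash
python3 - <<'E'
from h import *
print(manip.state()['grip_force'],manip.state()['gripper_width'])
im,t=wl('w2')
cv2.imwrite('pics/sc2.png',cv2.resize(cv2.cvtColor(manip.read_camera('scene'),cv2.COLOR_RGB2BGR)[80:300,180:460],None,fx=2.5,fy=2.5))
E
```

```text
38.185442090034485 49.41053713754318
```

View pics/w2.png

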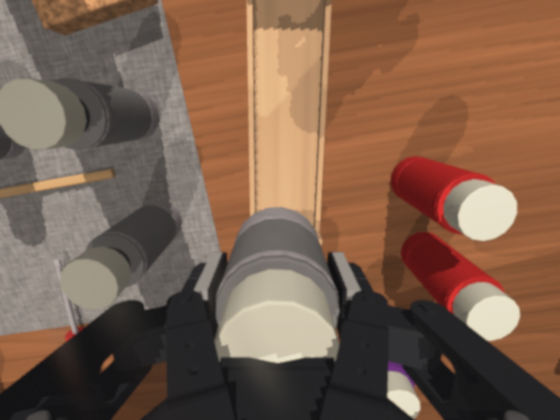

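The can is held upright, with the low tray below it: side rims at u≈249 and 326, near end at top. Checking the tray line.

```bash
python3 - <<'E'
from h import *
s=manip.state();t=(s['position'],s['tool_rot'])
for uv in [(249,60),(328,60),(251,180),(322,180)]:
    p=atz(ray('wrist',uv,t),20)[:2]; ax=np.array([.986,-.166]);d=p-[508,298];print(p.round(1),'along',(d@ax).round(1),'across',(d@[.166,.986]).round(1))
E
```

```text
[455.2 275.2] along -48.3 across -31.3
[467.3 348.7] along -48.5 across 43.3
[568.6 255.5] along 66.8 across -31.8
[580.8 329.1] along 66.6 across 42.8
```

Call:
{"api": "jog_arm", "payload": {"commands": [{"dr": [0,0,0],"offset": [0.002,0.009,-0.03],"fingers": 1},{"dr": [0,0,0],"offset": [0,0,-0.045],"fingers": 1},{"dr": [0,0,0],"offset": [0,0,-0.045],"fingers": 1},{"dr": [0,0,0],"offset": [0,0,-0.02],"fingers": 1},{"dr": [0,0,0],"offset": [0,0,-0.01],"fingers": 1},{"dr": [0,0,0],"offset": [0,0,0],"fingers": 1},{"dr": [0,0,0],"offset": [0,0,0],"fingers": 1}]}}

```text
t: 7.7
position: [583.6, 290.8, 51.0]
tool_rot: [0.255, 3.129, 0.003]
ft_force: [1.1, -0.6, -2.4]
gripper_width: 49.1
grip_force: 52.4
```

Call:
{"api": "jog_arm", "payload": {"commands": [{"dr": [0,0,0],"offset": [0,0,-0.006],"fingers": 1},{"dr": [0,0,0],"offset": [0,0,-0.004],"fingers": 1},{"dr": [0,0,0],"offset": [0,0,-0.003],"fingers": 1},{"dr": [0,0,0],"offset": [0,0,0],"fingers": 1}]}}

```text
t: 8.1
position: [582.5, 290.9, 37.4]
tool_rot: [0.253, 3.131, 0.0]
ft_force: [-1.9, -0.0, 3.8]
gripper_width: 49.1
grip_force: 53.1
```

Call:
{"api": "jog_arm", "payload": {"commands": [{"dr": [0,0,0],"offset": [0,0,0],"fingers": 0.25},{"dr": [0,0,0],"offset": [0,0,0],"fingers": 0},{"dr": [0,0,0],"offset": [0,0,0],"fingers": 0},{"dr": [0,0,0],"offset": [0,0,0],"fingers": 0},{"dr": [0,0,0],"offset": [0,0,0.03],"fingers": 0},{"dr": [0,0,0],"offset": [0,0,0.045],"fingers": 0},{"dr": [0,0,0],"offset": [0,0,0.045],"fingers": 0},{"dr": [0,0,0],"offset": [0,0,0.045],"fingers": 0}]}}

```text
t: 8.9
position: [582.2, 290.5, 203.0]
tool_rot: [-0.254, -3.131, 0.0]
ft_force: [1.0, 0.7, 0.4]
gripper_width: 85.7
grip_force: 0.0
```

Call:
{"api": "jog_arm", "payload": {"commands": [{"dr": [0,0,0],"offset": [-0.0135,-0.035,0],"fingers": 1},{"dr": [0,0,0],"offset": [-0.0135,-0.046,0],"fingers": 1},{"dr": [0,0,0],"offset": [-0.0135,-0.046,0],"fingers": 1},{"dr": [0,0,0],"offset": [-0.0135,-0.046,0],"fingers": 1},{"dr": [0,0,0],"offset": [-0.0135,-0.046,0],"fingers": 1},{"dr": [0,0,0],"offset": [-0.0135,-0.046,0],"fingers": 1},{"dr": [0,0,0],"offset": [-0.0135,-0.046,0],"fingers": 1}]}}

```text
t: 9.6
position: [487.0, -22.0, 201.6]
tool_rot: [0.253, 3.131, 0.0]
ft_force: [-0.1, -0.2, -0.7]
gripper_width: -0.0
grip_force: 0.0
```

Call:
{"api": "jog_arm", "payload": {"commands": [{"dr": [0,0,0],"offset": [-0.0135,-0.046,0],"fingers": 1},{"dr": [0,0,0],"offset": [-0.0135,-0.046,0],"fingers": 1},{"dr": [0,0,0],"offset": [0,-0.006,0],"fingers": 1},{"dr": [0,0,0],"offset": [0,0,0],"fingers": 1},{"dr": [0,0,0],"offset": [0,0,0],"fingers": 1}]}}

```text
t: 10.1
position: [461.2, -117.9, 201.4]
tool_rot: [0.254, 3.131, 0.0]
ft_force: [0.4, 0.5, -1.1]
gripper_width: 0.0
grip_force: 0.0
```

```bash
cat >> h.py <<'E'
def wcans(hs):
    """cans seen by the wrist; cap-top centre from white pixels, at top height hs"""
    im,t=wl('wtmp'); hsv=cv2.cvtColor(im,cv2.COLOR_RGB2HSV)
    for d in manip.trace('wrist','can0'):
        m=(d['pixels']&(hsv[...,1]<60)&(hsv[...,2]>105)).astype('uint8'); 
        if m.sum()<300: continue
        c=max(cv2.findContours(m,0,2)[0],key=cv2.contourArea); (u,v),r=cv2.minEnclosingCircle(c)
        print(np.round(d['box']),round(d['p'],2),'cap',round(u),round(v),round(r),[atz(ray('wrist',(u,v),t),h).round().tolist() for h in hs])
    print(t[0].round(1))
E
python3 - <<'E'
from h import *
wcans([98,140])
E
```

```text
[275. 200.  54.  73.] 0.95 cap 272 202 32 [[456.0, -120.0, 98.0], [444.0, -117.0, 140.0]]
[407. 196.  86.  70.] 0.79 cap 416 198 36 [[472.0, -4.0, 98.0], [458.0, -21.0, 140.0]]
[ 461.2 -117.9  201.4]
```

Call:
{"api": "jog_arm", "payload": {"commands": [{"dr": [0,0,0],"offset": [-0.001,-0.002,-0.045],"fingers": 1},{"dr": [0,0,0],"offset": [0,0,-0.04],"fingers": 1},{"dr": [0,0,0],"offset": [0,0,-0.012],"fingers": 1},{"dr": [0,0,0],"offset": [0,0,-0.007],"fingers": 1},{"dr": [0,0,0],"offset": [0,0,-0.006],"fingers": 1},{"dr": [0,0,0],"offset": [0,0,-0.004],"fingers": 1},{"dr": [0,0,0],"offset": [0,0,-0.002],"fingers": 1},{"dr": [0,0,0],"offset": [0,0,0],"fingers": 1}]}}

```text
t: 11.0
position: [461.6, -120.0, 90.6]
tool_rot: [0.247, 3.129, -0.003]
ft_force: [-10.3, 2.1, 31.3]
gripper_width: 0.2
grip_force: 15.7
```

Call:
{"api": "jog_arm", "payload": {"commands": [{"dr": [0,0,0],"offset": [0,0,0.035],"fingers": 0},{"dr": [0,0,0],"offset": [0,0,0.01],"fingers": 0},{"dr": [0,0,0],"offset": [0,0,0],"fingers": 0},{"dr": [0,0,0],"offset": [0,0,0],"fingers": 0},{"dr": [0,0,0],"offset": [0,0,0],"fingers": 0},{"dr": [0,0,0],"offset": [0,0,0],"fingers": 0}]}}

```text
t: 11.6
position: [459.3, -120.2, 129.2]
tool_rot: [-0.254, -3.129, 0.0]
ft_force: [0.9, -0.3, 0.1]
gripper_width: 84.5
grip_force: 0.0
```

Call:
{"api": "jog_arm", "payload": {"commands": [{"dr": [0,0,0],"offset": [0,0,-0.045],"fingers": 0},{"dr": [0,0,0],"offset": [0,0,-0.04],"fingers": 0},{"dr": [0,0,0],"offset": [0,0,-0.015],"fingers": 0},{"dr": [0,0,0],"offset": [0,0,0],"fingers": 0},{"dr": [0,0,0],"offset": [0,0,0],"fingers": 0.7},{"dr": [0,0,0],"offset": [0,0,0],"fingers": 1},{"dr": [0,0,0],"offset": [0,0,0],"fingers": 1},{"dr": [0,0,0],"offset": [0,0,0],"fingers": 1}], "newtons": 50}}

```text
t: 12.4
position: [461.0, -120.2, 31.7]
tool_rot: [0.253, 3.128, 0.001]
ft_force: [0.0, 1.3, 4.3]
gripper_width: 48.9
grip_force: 51.5
```

Call:
{"api": "jog_arm", "payload": {"commands": [{"dr": [0,0,0],"offset": [0,0,0.03],"fingers": 1},{"dr": [0,0,0],"offset": [0,0,0.045],"fingers": 1},{"dr": [0,0,0],"offset": [0,0,0.045],"fingers": 1},{"dr": [0,0,0],"offset": [0,0,0.04],"fingers": 1},{"dr": [0,0,0],"offset": [0,0,0.01],"fingers": 1},{"dr": [0,0,0],"offset": [0,0,0],"fingers": 1}], "newtons": 60}}

```text
t: 13.0
position: [460.2, -120.1, 201.7]
tool_rot: [0.255, 3.127, 0.002]
ft_force: [0.3, 0.8, -4.0]
gripper_width: 48.8
grip_force: 62.7
```

Call:
{"api": "jog_arm", "payload": {"commands": [{"dr": [0,0,0],"offset": [0.005,0.03,0],"fingers": 1},{"dr": [0,0,0],"offset": [0.005,0.045,0],"fingers": 1},{"dr": [0,0,0],"offset": [0.005,0.045,0],"fingers": 1},{"dr": [0,0,0],"offset": [0.005,0.045,0],"fingers": 1},{"dr": [0,0,0],"offset": [0.005,0.045,0],"fingers": 1},{"dr": [0,0,0],"offset": [0.005,0.045,0],"fingers": 1},{"dr": [0,0,0],"offset": [0.005,0.045,0],"fingers": 1}]}}

```text
t: 13.7
position: [493.1, 180.8, 197.3]
tool_rot: [-0.254, -3.126, 0.005]
ft_force: [0.5, -0.4, -2.2]
gripper_width: 49.0
grip_force: 63.1
```

Call:
{"api": "jog_arm", "payload": {"commands": [{"dr": [0,0,0],"offset": [0.005,0.045,0],"fingers": 1},{"dr": [0,0,0],"offset": [0.005,0.045,0],"fingers": 1},{"dr": [0,0,0],"offset": [0.002,0.022,0],"fingers": 1},{"dr": [0,0,0],"offset": [0,0.01,0],"fingers": 1},{"dr": [0,0,0],"offset": [0,0,0],"fingers": 1},{"dr": [0,0,0],"offset": [0,0,0],"fingers": 1}]}}

```text
t: 14.3
position: [506.1, 300.3, 198.8]
tool_rot: [-0.255, -3.129, 0.004]
ft_force: [-0.8, -0.1, -2.3]
gripper_width: 48.6
grip_force: 63.2
```

Call:
{"api": "jog_arm", "payload": {"commands": [{"dr": [0,0,0],"offset": [0.001,0.002,-0.03],"fingers": 1},{"dr": [0,0,0],"offset": [0,0,-0.045],"fingers": 1},{"dr": [0,0,0],"offset": [0,0,-0.045],"fingers": 1},{"dr": [0,0,0],"offset": [0,0,-0.02],"fingers": 1},{"dr": [0,0,0],"offset": [0,0,-0.01],"fingers": 1},{"dr": [0,0,0],"offset": [0,0,-0.006],"fingers": 1},{"dr": [0,0,0],"offset": [0,0,-0.004],"fingers": 1},{"dr": [0,0,0],"offset": [0,0,0],"fingers": 1}]}}

```text
t: 15.1
position: [508.4, 303.8, 41.2]
tool_rot: [0.255, 3.13, 0.002]
ft_force: [-0.2, -0.6, -2.7]
gripper_width: 48.8
grip_force: 63.2
```

Call:
{"api": "jog_arm", "payload": {"commands": [{"dr": [0,0,0],"offset": [0,0,-0.003],"fingers": 1},{"dr": [0,0,0],"offset": [0,0,0],"fingers": 1}]}}

```text
t: 15.3
position: [508.0, 303.9, 37.9]
tool_rot: [0.254, 3.131, 0.001]
ft_force: [-0.6, 0.0, -2.0]
gripper_width: 48.6
grip_force: 63.2
```

Call:
{"api": "jog_arm", "payload": {"commands": [{"dr": [0,0,0],"offset": [0,0,-0.001],"fingers": 1},{"dr": [0,0,0],"offset": [0,0,0],"fingers": 0.25},{"dr": [0,0,0],"offset": [0,0,0],"fingers": 0},{"dr": [0,0,0],"offset": [0,0,0],"fingers": 0},{"dr": [0,0,0],"offset": [0,0,0],"fingers": 0},{"dr": [0,0,0],"offset": [0,0,0],"fingers": 0}]}}

```text
t: 15.9
position: [507.9, 303.7, 36.3]
tool_rot: [0.254, 3.131, 0.0]
ft_force: [-0.3, -0.5, -0.4]
gripper_width: 85.5
grip_force: 0.0
```

Call:
{"api": "jog_arm", "payload": {"commands": [{"dr": [0,0,0],"offset": [0,0,0.03],"fingers": 0},{"dr": [0,0,0],"offset": [0,0,0.045],"fingers": 0},{"dr": [0,0,0],"offset": [0,0,0.045],"fingers": 0},{"dr": [0,0,0],"offset": [0,0,0.045],"fingers": 0},{"dr": [0,0,0],"offset": [-0.005,-0.04,0],"fingers": 1},{"dr": [0,0,0],"offset": [-0.005,-0.04,0],"fingers": 1},{"dr": [0,0,0],"offset": [-0.005,-0.045,0],"fingers": 1},{"dr": [0,0,0],"offset": [-0.005,-0.045,0],"fingers": 1}]}}

```text
t: 16.7
position: [487.3, 132.2, 201.4]
tool_rot: [0.253, 3.131, 0.0]
ft_force: [0.8, 0.6, -0.1]
gripper_width: 28.4
grip_force: 0.0
```

Call:
{"api": "jog_arm", "payload": {"commands": [{"dr": [0,0,0],"offset": [-0.005,-0.045,0],"fingers": 1},{"dr": [0,0,0],"offset": [-0.005,-0.045,0],"fingers": 1},{"dr": [0,0,0],"offset": [-0.003,-0.04,0],"fingers": 1},{"dr": [0,0,0],"offset": [0,0,0],"fingers": 1},{"dr": [0,0,0],"offset": [0,0,0],"fingers": 1}]}}

```text
t: 17.2
position: [474.9, 2.9, 201.5]
tool_rot: [0.257, 3.13, 0.0]
ft_force: [0.5, 0.2, 0.2]
gripper_width: 0.1
grip_force: 0.0
```

```bash
python3 - <<'E'
from h import *
wcans([98,140])
E
```

```text
[452. 189. 136.  88.] 0.97 cap 470 187 55 [[484.0, 161.0, 98.0], [470.0, 136.0, 140.0]]
[444. 306. 119. 118.] 0.92 cap 464 320 50 [[612.0, 157.0, 98.0], [576.0, 133.0, 140.0]]
[275. 203.  48.  72.] 0.8 cap 274 206 33 [[473.0, 3.0, 98.0], [461.0, 5.0, 140.0]]
[474.9   2.9 201.5]
```

Call:
{"api": "jog_arm", "payload": {"commands": [{"dr": [0,0,0],"offset": [0,-0.001,-0.045],"fingers": 1},{"dr": [0,0,0],"offset": [0,0,-0.04],"fingers": 1},{"dr": [0,0,0],"offset": [0,0,-0.012],"fingers": 1},{"dr": [0,0,0],"offset": [0,0,-0.006],"fingers": 1},{"dr": [0,0,0],"offset": [0,0,-0.006],"fingers": 1},{"dr": [0,0,0],"offset": [0,0,-0.004],"fingers": 1},{"dr": [0,0,0],"offset": [0,0,-0.002],"fingers": 1},{"dr": [0,0,0],"offset": [0,0,0],"fingers": 1}]}}

```text
t: 18.1
position: [475.6, 3.6, 90.8]
tool_rot: [0.248, 3.13, -0.002]
ft_force: [-11.1, 0.2, 28.8]
gripper_width: -0.1
grip_force: 14.7
```

Call:
{"api": "jog_arm", "payload": {"commands": [{"dr": [0,0,0],"offset": [0,0,0.035],"fingers": 0},{"dr": [0,0,0],"offset": [0,0,0.01],"fingers": 0},{"dr": [0,0,0],"offset": [0,0,0],"fingers": 0},{"dr": [0,0,0],"offset": [0,0,0],"fingers": 0},{"dr": [0,0,0],"offset": [0,0,0],"fingers": 0},{"dr": [0,0,0],"offset": [0,0,0],"fingers": 0}]}}

```text
t: 18.7
position: [474.3, 2.6, 130.2]
tool_rot: [-0.254, -3.129, 0.001]
ft_force: [-0.0, -0.1, 0.2]
gripper_width: 84.6
grip_force: 0.0
```

Call:
{"api": "jog_arm", "payload": {"commands": [{"dr": [0,0,0],"offset": [0,0,-0.045],"fingers": 0},{"dr": [0,0,0],"offset": [0,0,-0.04],"fingers": 0},{"dr": [0,0,0],"offset": [0,0,-0.015],"fingers": 0},{"dr": [0,0,0],"offset": [0,0,0],"fingers": 0},{"dr": [0,0,0],"offset": [0,0,0],"fingers": 0.7},{"dr": [0,0,0],"offset": [0,0,0],"fingers": 1},{"dr": [0,0,0],"offset": [0,0,0],"fingers": 1},{"dr": [0,0,0],"offset": [0,0,0],"fingers": 1}], "newtons": 60}}

```text
t: 19.5
position: [476.1, 2.9, 32.8]
tool_rot: [0.253, 3.128, 0.002]
ft_force: [0.3, -0.2, 5.4]
gripper_width: 48.7
grip_force: 62.0
```

Call:
{"api": "jog_arm", "payload": {"commands": [{"dr": [0,0,0],"offset": [0,0,0.03],"fingers": 1},{"dr": [0,0,0],"offset": [0,0,0.045],"fingers": 1},{"dr": [0,0,0],"offset": [0,0,0.045],"fingers": 1},{"dr": [0,0,0],"offset": [0,0,0.04],"fingers": 1},{"dr": [0,0,0],"offset": [0,0,0.01],"fingers": 1},{"dr": [0,0,0],"offset": [0,0,0],"fingers": 1}]}}

```text
t: 20.1
position: [475.1, 3.0, 202.8]
tool_rot: [0.255, 3.128, 0.004]
ft_force: [0.3, -0.3, -3.0]
gripper_width: 48.6
grip_force: 62.8
```

Call:
{"api": "jog_arm", "payload": {"commands": [{"dr": [0,0,0],"offset": [-0.005,0.03,0],"fingers": 1},{"dr": [0,0,0],"offset": [-0.006,0.045,0],"fingers": 1},{"dr": [0,0,0],"offset": [-0.006,0.045,0],"fingers": 1},{"dr": [0,0,0],"offset": [-0.006,0.045,0],"fingers": 1},{"dr": [0,0,0],"offset": [-0.006,0.045,0],"fingers": 1},{"dr": [0,0,0],"offset": [-0.006,0.045,0],"fingers": 1},{"dr": [0,0,0],"offset": [-0.006,0.036,0],"fingers": 1},{"dr": [0,0,0],"offset": [0,0.02,0],"fingers": 1}]}}

```text
t: 20.9
position: [432.0, 315.3, 198.3]
tool_rot: [-0.251, -3.128, 0.006]
ft_force: [0.5, 0.0, -2.9]
gripper_width: 48.9
grip_force: 63.1
```

Call:
{"api": "jog_arm", "payload": {"commands": [{"dr": [0,0,0],"offset": [0,0,-0.03],"fingers": 1},{"dr": [0,0,0],"offset": [0,0,-0.045],"fingers": 1},{"dr": [0,0,0],"offset": [0,0,-0.045],"fingers": 1},{"dr": [0,0,0],"offset": [0,0,-0.02],"fingers": 1},{"dr": [0,0,0],"offset": [0,0,-0.01],"fingers": 1},{"dr": [0,0,0],"offset": [0,0,-0.007],"fingers": 1},{"dr": [0,0,0],"offset": [0,0,-0.004],"fingers": 1},{"dr": [0,0,0],"offset": [0,0,0],"fingers": 1}]}}

```text
t: 21.7
position: [434.2, 313.9, 40.6]
tool_rot: [0.255, 3.131, 0.001]
ft_force: [-0.1, -0.4, -3.5]
gripper_width: 48.5
grip_force: 63.2
```

Call:
{"api": "jog_arm", "payload": {"commands": [{"dr": [0,0,0],"offset": [0,0,-0.003],"fingers": 1},{"dr": [0,0,0],"offset": [0,0,0],"fingers": 1},{"dr": [0,0,0],"offset": [0,0,0],"fingers": 0.25},{"dr": [0,0,0],"offset": [0,0,0],"fingers": 0},{"dr": [0,0,0],"offset": [0,0,0],"fingers": 0},{"dr": [0,0,0],"offset": [0,0,0],"fingers": 0},{"dr": [0,0,0],"offset": [0,0,0],"fingers": 0}]}}

```text
t: 22.4
position: [433.9, 313.7, 37.3]
tool_rot: [0.254, 3.131, -0.0]
ft_force: [0.3, -0.2, -0.4]
gripper_width: 85.3
grip_force: 0.0
```

Call:
{"api": "jog_arm", "payload": {"commands": [{"dr": [0,0,0],"offset": [0,0,0.03],"fingers": 0},{"dr": [0,0,0],"offset": [0,0,0.045],"fingers": 0},{"dr": [0,0,0],"offset": [0,0,0.045],"fingers": 0},{"dr": [0,0,0],"offset": [0,0,0.045],"fingers": 0},{"dr": [0,0,0],"offset": [0,0,0.035],"fingers": 0},{"dr": [0,0,8.4],"offset": [0.012,-0.042,0],"fingers": 1},{"dr": [0,0,8.4],"offset": [0.012,-0.042,0],"fingers": 1},{"dr": [0,0,8.4],"offset": [0.012,-0.042,0],"fingers": 1}]}}

```text
t: 23.2
position: [469.4, 188.4, 237.6]
tool_rot: [-0.435, 3.111, 0.001]
ft_force: [1.7, -1.1, -0.0]
gripper_width: 44.0
grip_force: 0.0
```

Call:
{"api": "jog_arm", "payload": {"commands": [{"dr": [0,0,0],"offset": [0.01,-0.04,0],"fingers": 1},{"dr": [0,0,0],"offset": [0,0,0],"fingers": 1},{"dr": [0,0,0],"offset": [0,0,0],"fingers": 1}]}}

```text
t: 23.5
position: [479.5, 148.7, 237.3]
tool_rot: [0.421, -3.113, -0.0]
ft_force: [0.0, 0.8, 0.2]
gripper_width: 0.3
grip_force: 0.0
```

```bash
python3 - <<'E'
from h import *
wcans([98,142]); print(manip.state()['tool_rot'])
E
```

```text
[437. 192.  82.  63.] 0.94 cap 450 191 30 [[432.0, 304.0, 98.0], [429.0, 277.0, 142.0]]
[239. 274.  53.  60.] 0.87 cap 230 288 19 [[586.0, 130.0, 98.0], [558.0, 130.0, 142.0]]
[370. 290.  62.  53.] 0.86 cap 376 304 21 [[564.0, 281.0, 98.0], [539.0, 257.0, 142.0]]
[273. 197.  56.  82.] 0.65 cap 272 199 40 [[483.0, 146.0, 98.0], [472.0, 143.0, 142.0]]
[478. 338. 102.  92.] 0.59 cap 509 372 26 [[607.0, 456.0, 98.0], [576.0, 405.0, 142.0]]
[479.5 148.7 237.3]
[-4.25130134e-01  3.11265213e+00  1.94009447e-04]
```

View pics/wtmp.png

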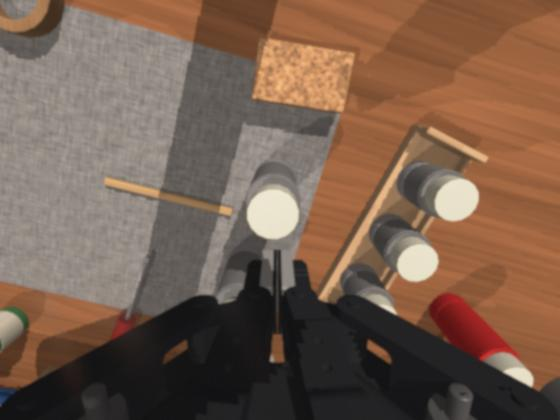

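The wrist view shows three short cans upright in the low tray at right. The tall can's cap T2 is at (273,213), consistent with (482,146).

Call:
{"api": "jog_arm", "payload": {"commands": [{"dr": [0,0,0],"offset": [0.002,-0.002,-0.045],"fingers": 1},{"dr": [0,0,0],"offset": [0,0,-0.035],"fingers": 1},{"dr": [0,0,0],"offset": [0,0,-0.01],"fingers": 1},{"dr": [0,0,0],"offset": [0,0,-0.007],"fingers": 1},{"dr": [0,0,0],"offset": [0,0,-0.007],"fingers": 1},{"dr": [0,0,0],"offset": [0,0,-0.006],"fingers": 1},{"dr": [0,0,0],"offset": [0,0,-0.002],"fingers": 1},{"dr": [0,0,0],"offset": [0,0,0],"fingers": 1}]}}

```text
t: 24.4
position: [485.0, 149.8, 131.2]
tool_rot: [-0.43, 3.102, 0.002]
ft_force: [-4.2, -1.4, 19.3]
gripper_width: -0.0
grip_force: 9.5
```

Call:
{"api": "jog_arm", "payload": {"commands": [{"dr": [0,0,0],"offset": [-0.002,-0.002,-0.001],"fingers": 1},{"dr": [0,0,0],"offset": [0,0,-0.001],"fingers": 1},{"dr": [0,0,0],"offset": [0,0,0],"fingers": 1}]}}

```text
t: 24.7
position: [483.8, 148.3, 130.8]
tool_rot: [-0.43, 3.1, 0.003]
ft_force: [-6.1, -1.2, 26.6]
gripper_width: 0.1
grip_force: 13.1
```

Call:
{"api": "jog_arm", "payload": {"commands": [{"dr": [0,0,0],"offset": [0,0,0.035],"fingers": 0},{"dr": [0,0,0],"offset": [0,0,0.01],"fingers": 0},{"dr": [0,0,0],"offset": [0,0,0],"fingers": 0},{"dr": [0,0,0],"offset": [0,0,0],"fingers": 0},{"dr": [0,0,0],"offset": [0,0,0],"fingers": 0},{"dr": [0,0,0],"offset": [0,0,0],"fingers": 0}]}}

```text
t: 25.3
position: [478.9, 145.4, 167.2]
tool_rot: [0.424, -3.111, 0.002]
ft_force: [0.3, 0.4, -0.1]
gripper_width: 84.8
grip_force: 0.0
```

Call:
{"api": "jog_arm", "payload": {"commands": [{"dr": [0,0,0],"offset": [0,0,-0.045],"fingers": 0},{"dr": [0,0,0],"offset": [0,0,-0.04],"fingers": 0},{"dr": [0,0,0],"offset": [0,0,-0.016],"fingers": 0},{"dr": [0,0,0],"offset": [0,0,0],"fingers": 0},{"dr": [0,0,0],"offset": [0,0,0],"fingers": 0.7},{"dr": [0,0,0],"offset": [0,0,0],"fingers": 1},{"dr": [0,0,0],"offset": [0,0,0],"fingers": 1},{"dr": [0,0,0],"offset": [0,0,0],"fingers": 1}], "newtons": 60}}

```text
t: 26.1
position: [480.4, 146.1, 68.9]
tool_rot: [-0.425, 3.11, 0.002]
ft_force: [0.7, -1.0, 5.5]
gripper_width: 48.9
grip_force: 61.5
```

Call:
{"api": "jog_arm", "payload": {"commands": [{"dr": [0,0,0],"offset": [0,0,0.03],"fingers": 1},{"dr": [0,0,0],"offset": [0,0,0.045],"fingers": 1},{"dr": [0,0,0],"offset": [0,0,0.045],"fingers": 1},{"dr": [0,0,0],"offset": [0,0,0.02],"fingers": 1},{"dr": [0,0,0],"offset": [0,0,0],"fingers": 1},{"dr": [0,0,0],"offset": [0,0,0],"fingers": 1}]}}

```text
t: 26.7
position: [478.5, 145.4, 206.7]
tool_rot: [0.423, -3.112, -0.001]
ft_force: [-1.4, -0.6, -1.1]
gripper_width: 48.7
grip_force: 62.5
```

Call:
{"api": "jog_arm", "payload": {"commands": [{"dr": [0,0,0],"offset": [-0.001,-0.03,0],"fingers": 1},{"dr": [0,0,0],"offset": [-0.001,-0.045,0],"fingers": 1},{"dr": [0,0,0],"offset": [-0.001,-0.045,0],"fingers": 1},{"dr": [0,0,0],"offset": [-0.002,-0.045,0],"fingers": 1},{"dr": [0,0,0],"offset": [-0.002,-0.045,0],"fingers": 1},{"dr": [0,0,0],"offset": [-0.002,-0.045,0],"fingers": 1},{"dr": [0,0,0],"offset": [-0.002,-0.045,0],"fingers": 1}]}}

```text
t: 27.4
position: [466.7, -155.9, 205.0]
tool_rot: [0.424, -3.108, -0.002]
ft_force: [1.6, 0.8, -1.4]
gripper_width: 48.7
grip_force: 62.8
```

Call:
{"api": "jog_arm", "payload": {"commands": [{"dr": [0,0,0],"offset": [-0.002,-0.045,0],"fingers": 1},{"dr": [0,0,0],"offset": [-0.002,-0.045,0],"fingers": 1},{"dr": [0,0,0],"offset": [-0.001,-0.045,0],"fingers": 1},{"dr": [0,0,0],"offset": [-0.001,-0.04,0],"fingers": 1},{"dr": [0,0,0],"offset": [0,-0.013,0],"fingers": 1},{"dr": [0,0,0],"offset": [0,0,0],"fingers": 1},{"dr": [0,0,0],"offset": [0,0,0],"fingers": 1}]}}

```text
t: 28.1
position: [461.5, -341.6, 205.5]
tool_rot: [0.423, -3.11, -0.004]
ft_force: [1.0, 0.6, -1.4]
gripper_width: 49.4
grip_force: 62.7
```

```bash
python3 - <<'E'
from h import *
im,t=wl('w5');print(t)
E
```

```text
(array([ 461.54822696, -341.56068964,  205.46417163]), array([ 0.42328146, -3.11000264, -0.00386346]))
```

View pics/w5.png

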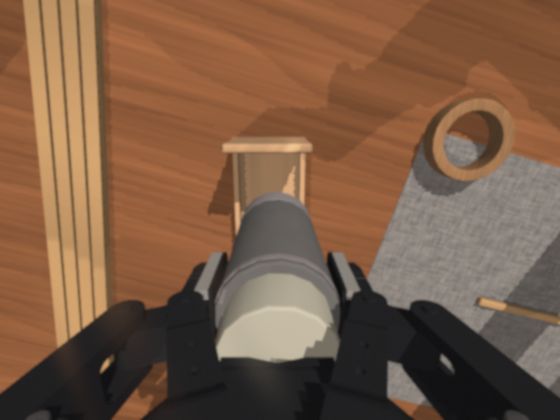

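The wrist view shows the tall can held upright over the high tray, with its near panel top edge at (224–313, 145) and side rims at u≈236 and 304.

```bash
python3 - <<'E'
from h import *
s=manip.state();t=(s['position'],s['tool_rot'])
ax=np.array([.962,.274]);pe=np.array([-.274,.962])
for uv,z in [((224,145),85),((313,145),85),((268,145),85),((236,190),20),((304,190),20),((235,160),20),((304,160),20)]:
    p=atz(ray('wrist',uv,t),z)[:2];d=p-[533,-322];print(p.round(1),'along',(d@ax).round(1),'across',(d@pe).round(1))
E
```

```text
[ 426.5 -395.4] along -122.6 across -41.5
[ 406.6 -323.9] along -122.1 across 32.8
[ 416.7 -360.1] along -122.3 across -4.8
[ 478.6 -381.1] along -68.5 across -41.9
[ 458.8 -310. ] along -68.1 across 31.9
[ 447.3 -389.6] along -101.0 across -41.5
[ 427.8 -319.5] along -100.6 across 31.2
```

Call:
{"api": "jog_arm", "payload": {"commands": [{"dr": [0,0,0],"offset": [0,-0.006,-0.03],"fingers": 1},{"dr": [0,0,0],"offset": [0,0,-0.045],"fingers": 1},{"dr": [0,0,0],"offset": [0,0,-0.03],"fingers": 1},{"dr": [0,0,0],"offset": [0,0,-0.012],"fingers": 1},{"dr": [0,0,0],"offset": [0,0,-0.007],"fingers": 1},{"dr": [0,0,0],"offset": [0,0,-0.004],"fingers": 1},{"dr": [0,0,0],"offset": [0,0,0],"fingers": 1},{"dr": [0,0,0],"offset": [0,0,0],"fingers": 1}]}}

```text
t: 28.95
position: [463.4, -348.7, 80.7]
tool_rot: [-0.425, 3.11, -0.002]
ft_force: [-0.6, 0.2, -1.4]
gripper_width: 49.0
grip_force: 62.8
```

Call:
{"api": "jog_arm", "payload": {"commands": [{"dr": [0,0,0],"offset": [0,0,-0.004],"fingers": 1},{"dr": [0,0,0],"offset": [0,0,-0.002],"fingers": 1},{"dr": [0,0,0],"offset": [0,0,0],"fingers": 1}]}}

```text
t: 29.25
position: [463.0, -348.7, 74.9]
tool_rot: [-0.425, 3.111, -0.002]
ft_force: [-1.0, 1.7, 4.9]
gripper_width: 48.6
grip_force: 63.3
```

Call:
{"api": "jog_arm", "payload": {"commands": [{"dr": [0,0,0],"offset": [0,0,0],"fingers": 0.25},{"dr": [0,0,0],"offset": [0,0,0],"fingers": 0},{"dr": [0,0,0],"offset": [0,0,0],"fingers": 0},{"dr": [0,0,0],"offset": [0,0,0],"fingers": 0},{"dr": [0,0,0],"offset": [0,0,0.03],"fingers": 0},{"dr": [0,0,0],"offset": [0,0,0.045],"fingers": 0},{"dr": [0,0,0],"offset": [0,0,0.045],"fingers": 0},{"dr": [0,0,0],"offset": [0,0,0.045],"fingers": 0}]}}

```text
t: 30.05
position: [462.1, -348.3, 240.0]
tool_rot: [0.425, -3.112, -0.0]
ft_force: [1.2, -0.6, -0.5]
gripper_width: 85.5
grip_force: 0.0
```

Call:
{"api": "jog_arm", "payload": {"commands": [{"dr": [0,0,0],"offset": [0.01,0.035,0],"fingers": 1},{"dr": [0,0,0],"offset": [0.0125,0.045,0],"fingers": 1},{"dr": [0,0,0],"offset": [0.0125,0.045,0],"fingers": 1},{"dr": [0,0,0],"offset": [0.0125,0.045,0],"fingers": 1},{"dr": [0,0,0],"offset": [0.0125,0.045,0],"fingers": 1},{"dr": [0,0,0],"offset": [0.0125,0.045,0],"fingers": 1},{"dr": [0,0,0],"offset": [0.0125,0.045,0],"fingers": 1}]}}

```text
t: 30.75
position: [547.5, -41.5, 238.4]
tool_rot: [-0.425, 3.113, -0.0]
ft_force: [1.0, -0.7, -0.1]
gripper_width: -0.0
grip_force: 0.0
```

Call:
{"api": "jog_arm", "payload": {"commands": [{"dr": [0,0,0],"offset": [0.0125,0.045,0],"fingers": 1},{"dr": [0,0,0],"offset": [0.0125,0.045,0],"fingers": 1},{"dr": [0,0,0],"offset": [0.0125,0.045,0],"fingers": 1},{"dr": [0,0,0],"offset": [0.0125,0.045,0],"fingers": 1},{"dr": [0,0,0],"offset": [0,0.003,0],"fingers": 1},{"dr": [0,0,0],"offset": [0,0,0],"fingers": 1},{"dr": [0,0,0],"offset": [0,0,0],"fingers": 1}]}}

```text
t: 31.45
position: [597.0, 138.9, 238.1]
tool_rot: [0.424, -3.112, 0.0]
ft_force: [-0.6, -0.1, -1.1]
gripper_width: -0.0
grip_force: 0.0
```

```bash
python3 - <<'E'
from h import *
wcans([98,142])
E
```

```text
[417. 214.  81.  63.] 0.86 cap 424 217 28 [[579.0, 282.0, 98.0], [571.0, 257.0, 142.0]]
[277. 199.  55.  83.] 0.84 cap 276 199 39 [[600.0, 140.0, 98.0], [589.0, 137.0, 142.0]]
[454. 149.  94.  53.] 0.74 cap 469 149 31 [[509.0, 295.0, 98.0], [512.0, 268.0, 142.0]]
[503. 332. 114. 106.] 0.73 cap 532 360 28 [[703.0, 464.0, 98.0], [675.0, 411.0, 142.0]]
[514. 258.  87.  82.] 0.72 cap 558 279 19 [[604.0, 440.0, 98.0], [592.0, 390.0, 142.0]]
[498.  79. 106.  61.] 0.59 cap 515 71 35 [[440.0, 303.0, 98.0], [453.0, 275.0, 142.0]]
[597.  138.9 238.1]
```

View pics/wtmp.png

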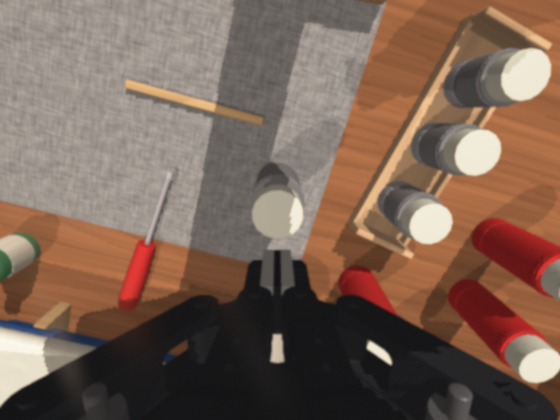

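The tall can T1's cap is at (277,213), about 3 mm off the tool axis. Pushing.

Call:
{"api": "jog_arm", "payload": {"commands": [{"dr": [0,0,0],"offset": [0.002,0,-0.045],"fingers": 1},{"dr": [0,0,0],"offset": [0,0,-0.035],"fingers": 1},{"dr": [0,0,0],"offset": [0,0,-0.01],"fingers": 1},{"dr": [0,0,0],"offset": [0,0,-0.007],"fingers": 1},{"dr": [0,0,0],"offset": [0,0,-0.007],"fingers": 1},{"dr": [0,0,0],"offset": [0,0,-0.006],"fingers": 1},{"dr": [0,0,0],"offset": [0,0,-0.003],"fingers": 1},{"dr": [0,0,0],"offset": [0,0,0],"fingers": 1}]}}

```text
t: 32.35
position: [602.3, 139.6, 131.0]
tool_rot: [-0.425, 3.104, 0.0]
ft_force: [-1.3, -1.2, 10.8]
gripper_width: 0.2
grip_force: 5.4
```

Call:
{"api": "jog_arm", "payload": {"commands": [{"dr": [0,0,0],"offset": [-0.001,0,-0.002],"fingers": 1},{"dr": [0,0,0],"offset": [0,0,-0.001],"fingers": 1},{"dr": [0,0,0],"offset": [0,0,0],"fingers": 1}]}}

```text
t: 32.65
position: [602.7, 139.7, 130.9]
tool_rot: [-0.426, 3.1, -0.0]
ft_force: [-4.1, -1.1, 18.8]
gripper_width: 0.4
grip_force: 9.7
```

Call:
{"api": "jog_arm", "payload": {"commands": [{"dr": [0,0,0],"offset": [0,0,0.035],"fingers": 0},{"dr": [0,0,0],"offset": [0,0,0.01],"fingers": 0},{"dr": [0,0,0],"offset": [0,0,0],"fingers": 0},{"dr": [0,0,0],"offset": [0,0,0],"fingers": 0},{"dr": [0,0,0],"offset": [0,0,0],"fingers": 0},{"dr": [0,0,0],"offset": [0,0,0],"fingers": 0}]}}

```text
t: 33.25
position: [597.9, 139.3, 166.0]
tool_rot: [0.424, -3.111, 0.001]
ft_force: [0.1, -0.4, 0.2]
gripper_width: 84.9
grip_force: 0.0
```

Call:
{"api": "jog_arm", "payload": {"commands": [{"dr": [0,0,0],"offset": [0.001,0,-0.045],"fingers": 0},{"dr": [0,0,0],"offset": [0,0,-0.04],"fingers": 0},{"dr": [0,0,0],"offset": [0,0,-0.014],"fingers": 0},{"dr": [0,0,0],"offset": [0,0,0],"fingers": 0},{"dr": [0,0,0],"offset": [0,0,0],"fingers": 0.7},{"dr": [0,0,0],"offset": [0,0,0],"fingers": 1},{"dr": [0,0,0],"offset": [0,0,0],"fingers": 1},{"dr": [0,0,0],"offset": [0,0,0],"fingers": 1}], "newtons": 60}}

```text
t: 34.05
position: [601.0, 140.2, 70.7]
tool_rot: [-0.425, 3.108, 0.002]
ft_force: [0.0, -0.2, 5.8]
gripper_width: 48.7
grip_force: 62.4
```

Call:
{"api": "jog_arm", "payload": {"commands": [{"dr": [0,0,0],"offset": [0,0,0.03],"fingers": 1},{"dr": [0,0,0],"offset": [0,0,0.045],"fingers": 1},{"dr": [0,0,0],"offset": [0,0,0.045],"fingers": 1},{"dr": [0,0,0],"offset": [0,0,0.02],"fingers": 1},{"dr": [0,0,0],"offset": [0,0,0],"fingers": 1},{"dr": [0,0,0],"offset": [0,0,0],"fingers": 1}]}}

```text
t: 34.65
position: [598.4, 139.5, 207.5]
tool_rot: [0.423, -3.111, -0.001]
ft_force: [0.4, -0.0, -1.6]
gripper_width: 49.0
grip_force: 62.5
```

Call:
{"api": "jog_arm", "payload": {"commands": [{"dr": [0,0,0],"offset": [0.001,-0.03,0],"fingers": 1},{"dr": [0,0,0],"offset": [0.001,-0.045,0],"fingers": 1},{"dr": [0,0,0],"offset": [0.001,-0.045,0],"fingers": 1},{"dr": [0,0,0],"offset": [0.001,-0.045,0],"fingers": 1},{"dr": [0,0,0],"offset": [0.001,-0.045,0],"fingers": 1},{"dr": [0,0,0],"offset": [0.001,-0.045,0],"fingers": 1},{"dr": [0,0,0],"offset": [0.001,-0.045,0],"fingers": 1}]}}

```text
t: 35.35
position: [604.8, -161.9, 205.3]
tool_rot: [0.423, -3.108, -0.003]
ft_force: [0.9, 1.0, -2.1]
gripper_width: 48.9
grip_force: 62.7
```

Call:
{"api": "jog_arm", "payload": {"commands": [{"dr": [0,0,0],"offset": [0,-0.045,0],"fingers": 1},{"dr": [0,0,0],"offset": [0,-0.045,0],"fingers": 1},{"dr": [0,0,0],"offset": [0,-0.04,0],"fingers": 1},{"dr": [0,0,0],"offset": [0,-0.016,0],"fingers": 1},{"dr": [0,0,0],"offset": [0,0,0],"fingers": 1},{"dr": [0,0,0],"offset": [0,0,0],"fingers": 1}]}}

```text
t: 35.95
position: [605.6, -305.7, 206.2]
tool_rot: [0.423, -3.11, -0.003]
ft_force: [0.9, -0.2, -1.8]
gripper_width: 48.8
grip_force: 62.8
```

```bash
python3 - <<'E'
from h import *
im,t=wl('w7');print(t)
E
```

```text
(array([ 605.63032558, -305.69242646,  206.15732414]), array([ 0.42336631, -3.10968152, -0.00345004]))
```

View pics/w7.png

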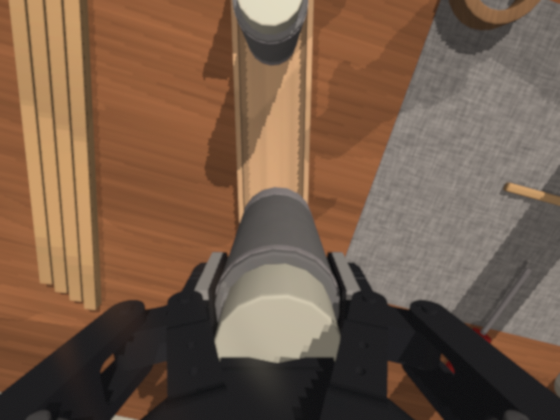

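The view shows the tray centred under the held can (rims at u≈237 and 309, can at 276), with the first tall can upright at top.

Call:
{"api": "jog_arm", "payload": {"commands": [{"dr": [0,0,0],"offset": [0,-0.001,-0.03],"fingers": 1},{"dr": [0,0,0],"offset": [0,0,-0.045],"fingers": 1},{"dr": [0,0,0],"offset": [0,0,-0.03],"fingers": 1},{"dr": [0,0,0],"offset": [0,0,-0.012],"fingers": 1},{"dr": [0,0,0],"offset": [0,0,-0.006],"fingers": 1},{"dr": [0,0,0],"offset": [0,0,-0.003],"fingers": 1},{"dr": [0,0,0],"offset": [0,0,0],"fingers": 1},{"dr": [0,0,0],"offset": [0,0,0],"fingers": 1}]}}

```text
t: 36.8
position: [607.4, -307.6, 84.1]
tool_rot: [-0.425, 3.11, -0.002]
ft_force: [0.5, -0.8, -1.4]
gripper_width: 48.7
grip_force: 62.8
```

Call:
{"api": "jog_arm", "payload": {"commands": [{"dr": [0,0,0],"offset": [0,0,-0.003],"fingers": 1},{"dr": [0,0,0],"offset": [0,0,-0.002],"fingers": 1},{"dr": [0,0,0],"offset": [0,0,0],"fingers": 1}]}}

```text
t: 37.1
position: [606.2, -307.4, 77.1]
tool_rot: [0.424, -3.112, -0.0]
ft_force: [0.5, 0.1, -2.9]
gripper_width: 48.6
grip_force: 62.8
```

Call:
{"api": "jog_arm", "payload": {"commands": [{"dr": [0,0,0],"offset": [0,0,-0.002],"fingers": 1},{"dr": [0,0,0],"offset": [0,0,0],"fingers": 1}]}}

```text
t: 37.3
position: [606.5, -307.5, 76.8]
tool_rot: [-0.425, 3.112, -0.001]
ft_force: [-3.1, 1.4, 5.4]
gripper_width: 49.1
grip_force: 63.7
```

Call:
{"api": "jog_arm", "payload": {"commands": [{"dr": [0,0,0],"offset": [0,0,0],"fingers": 0.25},{"dr": [0,0,0],"offset": [0,0,0],"fingers": 0},{"dr": [0,0,0],"offset": [0,0,0],"fingers": 0},{"dr": [0,0,0],"offset": [0,0,0],"fingers": 0},{"dr": [0,0,0],"offset": [0,0,0.03],"fingers": 0},{"dr": [0,0,0],"offset": [0,0,0.045],"fingers": 0},{"dr": [0,0,0],"offset": [0,0,0.045],"fingers": 0},{"dr": [0,0,0],"offset": [0,0,0.045],"fingers": 0}]}}

```text
t: 38.1
position: [606.2, -307.4, 242.0]
tool_rot: [0.425, -3.113, 0.0]
ft_force: [1.3, 0.2, -0.0]
gripper_width: 85.9
grip_force: 0.0
```

Call:
{"api": "jog_arm", "payload": {"commands": [{"dr": [0,0,0],"offset": [-0.02,0.04,0],"fingers": 0},{"dr": [0,0,0],"offset": [-0.02,0.04,0],"fingers": 0},{"dr": [0,0,0],"offset": [-0.02,0.04,0],"fingers": 0},{"dr": [0,0,0],"offset": [-0.02,0.04,0],"fingers": 0},{"dr": [0,0,0],"offset": [-0.02,0.04,0],"fingers": 0},{"dr": [0,0,0],"offset": [-0.02,0.04,0],"fingers": 0},{"dr": [0,0,0],"offset": [0,0,0],"fingers": 0},{"dr": [0,0,0],"offset": [0,0,0],"fingers": 0}]}}

```text
t: 38.9
position: [486.4, -66.6, 240.9]
tool_rot: [-0.428, 3.111, -0.0]
ft_force: [1.0, 0.5, 0.2]
gripper_width: 85.5
grip_force: 0.0
```

```bash
python3 - <<'E'
from h import *
a=cv2.cvtColor(manip.read_camera('scene'),cv2.COLOR_RGB2BGR)[100:365,70:400]
cv2.imwrite('pics/fin.png',cv2.resize(a,None,fx=2.2,fy=2.2,interpolation=cv2.INTER_CUBIC))
E
```

```text
(no output)
```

View pics/fin.png

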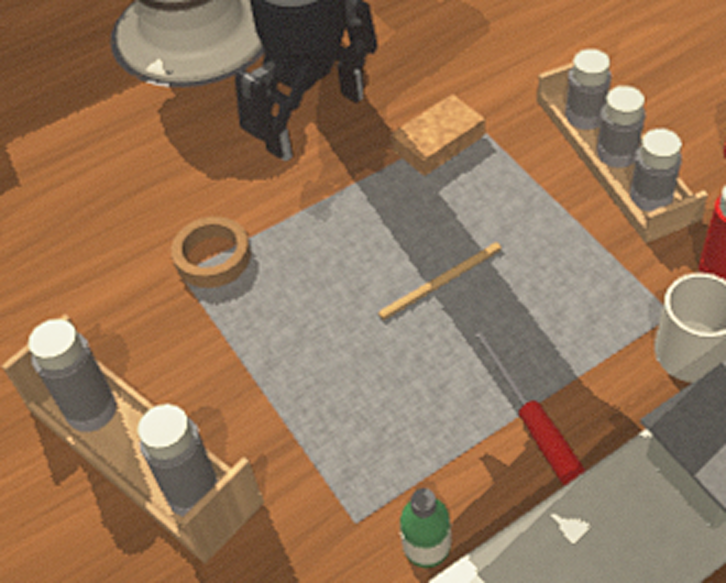

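All five cans stand upright in the right trays: three short ones at right (590–660, 60–190) and two tall ones at left (70,370) and (175,460). Their caps are down and the bystanders are unmoved.

```bash
python3 -c "
from cell import manip
print(manip.sign_off())"
```

```text
the job is handed in; nothing more can be done
None
```

Job handed in: all five cans had their caps pushed home before lifting and now stand upright, three short in the low tray and two tall in the high tray, with the other bench items left where they were.

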